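# Raise the roll-top shutter of the drive box

## Task

Two small roll-top storage boxes stand on the repair bench. Take the orange pull grip and raise that box's slatted shutter along its curved tracks, up and over to the back, until it is fully open and stays open by itself. Then let go, and leave the box with the blue grip shut.

Things in the scene. Friction and masses are not known exactly. Their poses are not given: they have to be found in the camera images.
- orange_box: Grey roll-top box, white slats, orange bottom rail and grip; fixed; 244 deep (x), 180 wide (y), 167 mm high. Origin: centre of its underside, on the bench; front looks along its -x, z up. The tracks are arcs about a level axis along its y, 45 mm above the origin; slat faces lie 112 mm from that axis, rims of the side panels and rear hood 122 mm. The grip circles that axis at 158 mm.
- orange_shutter_grip (a point): Centre of the orange grip: cylinder, 22 mm diameter, 34 mm long along the box's y, at mid width, on a 12 mm stem; pinch its flat ends along y. Its centre stands 46 mm off the slats. Shut: 153 mm in front of the box origin, 86 mm up (15 degrees above the track axis). Fully open: 14 mm behind, 202 mm up (95 degrees). It turns with the shutter, so it pivots between fingers that keep their direction.
- orange_shutter (a joint): Angle of the orange-grip shutter about the track axis, rad: 0 = shut, grows as it is raised up and back, 1.40 = fully open at its stop. About 0.3 kg (gravity 0.1 to 0.3 N m about the axis), light drag. Let go below about 0.6 rad it can fall shut; past about 0.85 rad it sinks slowly to the back by itself and stays at the open stop.
- blue_shutter (a joint): The same for the shutter of the second, like box with blue bottom rail and grip, which stands beside the first (either side): 0 = shut. It is to stay shut.

How it is judged:
By the outcome, as a careful person would: the job done as asked, in the order asked, and still so for the second after the job is handed in, with the robot touching nothing.
It also fails if it takes over 35 s, if anything falls off the work surface, if the arm or the gripper's body presses on something with over 40 N, if the wrist force passes 120 N, or if a joint passes its speed limit or range.

## Robot

A 7-joint arm with a two-finger parallel gripper is mounted at the origin on a cart in front of the work surface, level with it; the furniture and walls round the work are solid. World frame = base frame: x ahead of the robot, y to its left, z up, the work surface at z = 0. Lengths are in m, angles in rad, forces in N, time in s.
With the tool pointing down it reaches from about 0.425 to 0.975 m from the base axis. Payload 16.7 kg.
Tool frame: the origin (TCP) lies between the finger pads; the fingertips stand 8 mm ahead of it and the grasp point (between the pads) lies 11 mm behind it (finger_overhang is the distance from the TCP to the fingertips, in m); z points along the fingers, y is the direction in which the jaws open and shut (so a half turn about z gives the same grasp; the last joint's range is limited). The gripper opens to 85 mm and grips with 20 to 120 N. Pads are 22 mm wide; open, the fingers measure 114 mm over their backs; the gripper's body (76 mm by 85 mm) begins 54 mm behind the grasp point. The pads swing forward as they close: fully open they stand 13 mm farther back than shut.
Start: joints at [0.964, 0.426, 0.074, 1.606, -0.034, 1.111, -0.067], TCP at [0.298, -0.605, 0.239] pointing down, gripper open.
Joint ranges: [-2.85, 2.85], [-0.5, 2.14], [-1.23, 1.37], [0.21, 2.46], [-1.02, 4.16], [0.16, 2.05], [-2.73, 2.73]. Speed limits (rad/s): [1.89, 1.89, 2.39, 2.39, 3.01, 3.01, 3.01].

## Interface

Orientations are given as a unit quaternion [w, x, y, z].
In Python, from station import * gives the robot as it stands. The module is installed in compiled form; this text tells all that it offers.
- The arm moves only by the tool move_arm, never from a script. Its argument "rows" is text: rows parted by semicolons, each of 5 numbers parted by spaces: the shift along the tool's x, y, z in mm, then the turn about the tool's z in degrees, then the closure, from -1 (fully open) to 1 (shut). A call has 1 to 20 rows; each row is the pose to reach, as a shift and turn from the pose commanded when the call began, along the tool's axes at that moment; what a row does not reach only later rows make up. A row lasts 1/10 s, in which the tool goes at most 50 mm and 8.59 degrees, less where a joint would pass 70% of its speed; a pose out of reach is approached as far as the arm can. A call with a gripper value outside its range is refused whole. The fingers move at their own pace and stop on an object; "newtons" is the grip in N (left out, the last holds). Time passes only in rows, so rows that repeat a pose let the fingers close. It gives the time, the measured TCP pose, the force and the opening at its end, in the units of the state.
- observe(): the state, without advancing time (a new reading comes with each control period).
- read_camera(name): name is "side" or "top" or "wrist"; returns the picture (400x640x3 uint8, red, green, blue); there is no depth.
- camera_info(name): a dict with "fx", "fy", "cx", "cy" (pixels), "k1" (the pictures are not rectified: a ray, as slopes to the right and down, at radius r is drawn at 1 + k1 r^2 times it, then the intrinsics apply), "cam_to_world" (4x4, takes a point from camera to world coordinates). Camera axes: x right, y up, looking along -z (the intrinsics and any distortion apply to the point x, -y, -z); pixel columns grow to the right and rows downward; lengths in m; the calibration is good to about 2 mm. A picture is of the moment at which its call begins: read the wrist's pose just before it. camera_info takes no time and is no camera call; for the wrist camera it gives the pose at the moment of the call.
- hand_in(): hands the job in, once; it reports no verdict.
The state is a dict: "clock": time; "joint_pos": joint angles; "joint_velocities": joint speeds; "tau": joint torques, N m; "eef_pos": TCP position; "tool_rot": TCP orientation; "contact_force": force on the tool from outside, world axes, zero at the start; "ft_torque": the same for the moment, N m; "opening": opening from 0.0 (shut) to 1.0 (fully open).
Only numpy, scipy, OpenCV 4.12 (cv2) and the standard library are available. Lean on these libraries where they do the work, as an engineer would, in place of code of your own. Each camera call takes 0.05 s, during which the arm holds its last target.

## Working session

There is one attempt and no reset: what is moved stays moved. The work goes in short steps, Python scripts to look and compute and a tool call to move; the robot and the scene stay as the last step left them, time stands still between calls to the robot, and variables do not carry over. Pictures are saved under pics/ and viewed, and the job is handed in when it is done.

Besides the shell and the picture viewer there is one more tool, called after "Request:" as name(argument=value, ...) on one line, values as JSON. move_arm: Moves the arm, as the interface text tells. Its arguments: {"type":"object","properties":{"rows":{"type":"string"},"newtons":{"type":"number"}},"required":["rows"]}

```bash
mkdir -p pics
python3 - <<'E'
from station import *
import cv2,json
s=observe()
print({k:(v if not hasattr(v,'round') else v) for k,v in s.items()})
for n in ["side","top","wrist"]:
    print(n,camera_info(n))
    cv2.imwrite(f"pics/{n}0.png",read_camera(n)[:,:,::-1])
E
```

```text
{'clock': 0.0, 'joint_pos': array([ 0.9635364 ,  0.42672757,  0.07382448,  1.60661011, -0.03411085,
        1.11082768, -0.06710356]), 'joint_velocities': array([-0.00068884, -0.00039153,  0.00097323,  0.00108052,  0.00068003,
        0.00041463, -0.00150262]), 'tau': array([ 8.79547697e-04, -9.49838161e+01,  3.76200423e+00, -4.63519514e+01,
        1.94918067e-02,  1.00955911e-02, -2.18091595e-04]), 'eef_pos': array([ 0.29812017, -0.60514218,  0.2386114 ]), 'tool_rot': array([-6.30265683e-04,  9.73922743e-01,  2.26878950e-01, -1.85925358e-04]), 'contact_force': array([-1.10802283,  0.29818939,  0.21169194]), 'ft_torque': array([ 0.03045923, -0.01742188, -0.02628436]), 'opening': 0.998778813071682}
side {'fx': 439.3151732551709, 'fy': 439.3151732551709, 'cx': 315.1830365221778, 'cy': 189.170165740761, 'k1': -0.0715609604796586, 'cam_to_world': array([[ 0.94899324,  0.23458761, -0.21066677,  0.34908809],
       [-0.31523605,  0.69286225, -0.64851225, -0.66485633],
       [-0.00616989,  0.6818435 ,  0.73147206,  0.82115892],
       [ 0.        ,  0.        ,  0.        ,  1.        ]])}
top {'fx': 478.14992949994877, 'fy': 478.14992949994877, 'cx': 326.2929046948899, 'cy': 197.51180434680845, 'k1': -0.1450593588864665, 'cam_to_world': array([[-0.47527776,  0.68321779, -0.55436856,  0.0323479 ],
       [-0.87981124, -0.37376504,  0.29365264,  0.24527725],
       [-0.00657488,  0.62730626,  0.77874491,  0.80721519],
       [ 0.        ,  0.        ,  0.        ,  1.        ]])}
wrist {'fx': 351.2011092054595, 'fy': 351.2011092054595, 'cx': 318.4023408466189, 'cy': 197.48815879465707, 'k1': -0.0403120986481683, 'cam_to_world': array([[ 0.44120512,  0.86398197,  0.242638  ,  0.35822588],
       [-0.89740475,  0.42527102,  0.11751285, -0.57594214],
       [-0.00165792, -0.26959177,  0.96297328,  0.37402981],
       [ 0.        ,  0.        ,  0.        ,  1.        ]])}
```

View pics/side0.png

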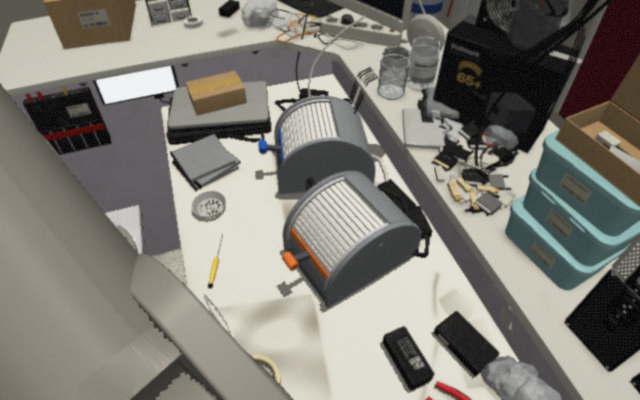

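View pics/top0.png

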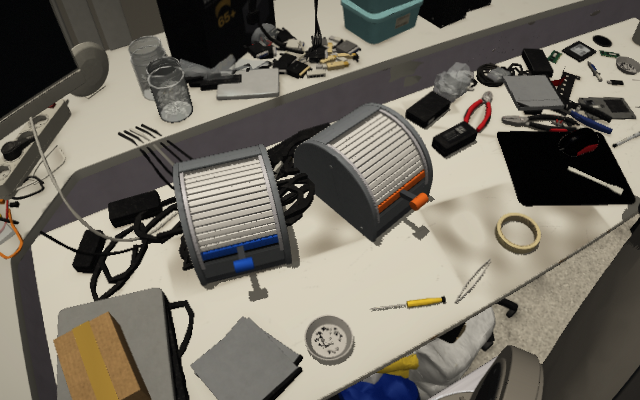

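View pics/wrist0.png

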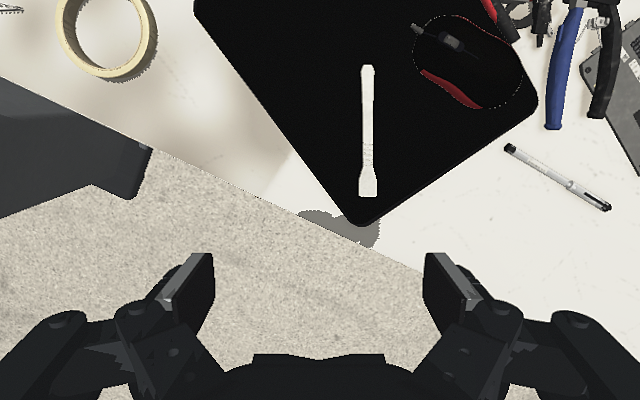

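Run:
```python
import cv2
a=cv2.imread('pics/side0.png')[165:310,270:430];b=cv2.imread('pics/top0.png')[95:250,290:450]
cv2.imwrite('pics/sc.png',cv2.resize(a,None,fx=5,fy=4.0,interpolation=2)[:600]);cv2.imwrite('pics/tc.png',cv2.resize(b,None,fx=5,fy=3.8,interpolation=2)[:600])
```

```text
(no output)
```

View pics/sc.png

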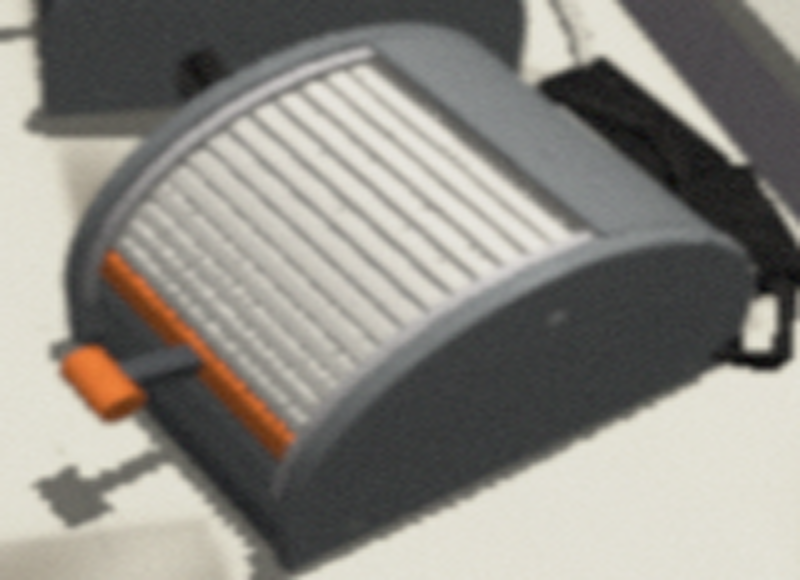

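View pics/tc.png

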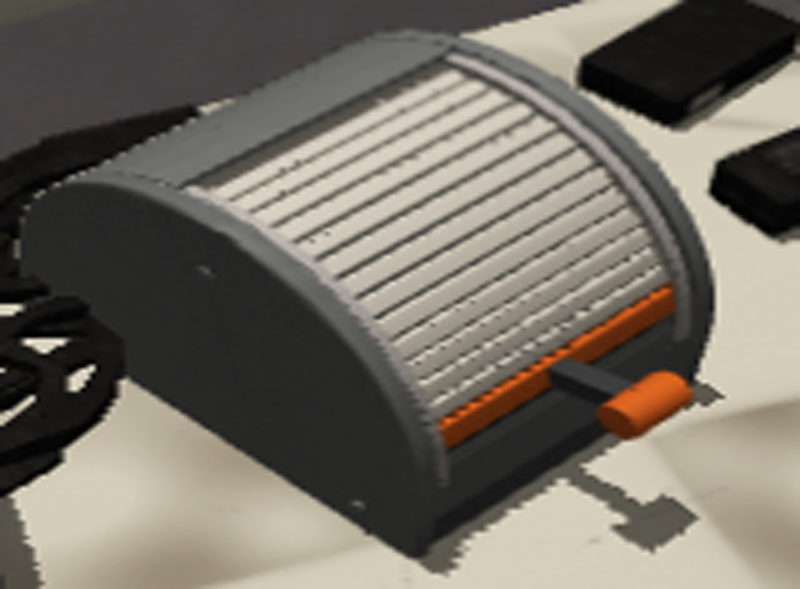

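```bash
cat > h.py <<'E'
import numpy as np
from scipy.optimize import least_squares
from scipy.spatial.transform import Rotation as R
def proj(ci,P):
    T=np.linalg.inv(ci['cam_to_world']);p=T[:3,:3]@P+T[:3,3]
    u=np.array([p[0],-p[1]])/-p[2]; u=u*(1+ci['k1']*(u@u))
    return np.array([ci['fx']*u[0]+ci['cx'],ci['fy']*u[1]+ci['cy']])
E
python3 - <<'E'
from h import *
from station import *
S,T=camera_info('side'),camera_info('top')
g=[-.153,0,.086]
obs=[(S,g,(290.8,260.5)),(T,g,(418.8,201.3)),(S,[-.122,-.09,0],(327.6,308)),(T,[-.122,.09,0],(373.6,240.5))]
def W(q,p): return np.array([q[0],q[1],0])+R.from_euler('z',q[2]).apply(p)
f=lambda q:np.concatenate([proj(c,W(q,p))-o for c,p,o in obs])
r=least_squares(f,[.6,-.2,0]);print(r.x,np.degrees(r.x[2]),r.fun.round(1))
print('grip',W(r.x,g),'open',W(r.x,[.014,0,.202]))
h=least_squares(lambda P:np.concatenate([proj(c,P)-o for c,_,o in obs[:2]]),[.5,-.2,.1]);print('tri',h.x,h.fun)
print(R.from_quat(observe()['tool_rot'][[1,2,3,0]]).as_matrix().round(3))
E
```

```text
[ 0.6017758  -0.14534128  0.23994966] 13.748103073955022 [-0.2  0.   0.7 -1.   0.1  0.4 -1.1  0.9]
grip [ 0.45315926 -0.18170231  0.086     ] open [ 0.6153747  -0.14201413  0.202     ]
tri [ 0.45355959 -0.18041018  0.08355889] [-0.15698375  0.13860563 -0.14537916 -0.14316886]
[[ 0.897  0.442 -0.   ]
 [ 0.442 -0.897  0.001]
 [-0.    -0.001 -1.   ]]
```

Request:
move_arm(rows="10 -10 0 1 -1;25 -24 0 2 -1;45 -43 0 3 -1;68 -65 0 4 -1;92 -88 0 5 -1;116 -111 0 6 -1;140 -134 0 7 -1;164 -157 0 8 -1;188 -180 0 9 -1;212 -203 0 10 -1;236 -226 0 11 -1;260 -249 0 12 -1;282 -270 0 12.5 -1;300 -287 0 12.5 -1;314 -300 0 12.5 -1;322 -308 0 12.5 -1;326 -311 0 12.5 -1;326 -311 0 12.5 -1;326 -311 0 12.5 -1;326 -311 0 12.5 -1", newtons=40)

```text
clock: 2.15
eef_pos: [0.453, -0.1833, 0.2393]
tool_rot: [0.0, 0.993, 0.119, -0.0]
contact_force: [0.4, -0.6, 0.1]
opening: 1.003
```

Run:
```python
from h import *
from station import *
import cv2
s=observe();ci=camera_info('wrist');im=read_camera('wrist')
print(s['clock'],s['eef_pos'],s['contact_force'],s['joint_pos'].round(2));M=R.from_quat(s['tool_rot'][[1,2,3,0]]).as_matrix();print(M.round(3))
G=np.array([.4532,-.1817,.086])
print('pred px',proj(ci,G), [proj(ci,G+a*M[:,1]) for a in(-.017,.017)])
print('delta tool to TCP target',1000*M.T@(G-[0,0,.012]-s['eef_pos']))
cv2.imwrite('pics/w1.png',im[:,:,::-1]);cv2.imwrite('pics/s1.png',read_camera('side')[:,:,::-1])
```

```text
2.15 [ 0.45299076 -0.18326668  0.23928366] [ 0.35564185 -0.63010091  0.06089428] [ 0.39  0.13 -0.15  2.    0.02  1.01 -1.1 ]
[[ 0.972  0.236 -0.   ]
 [ 0.236 -0.972 -0.   ]
 [-0.     0.    -1.   ]]
pred px [316.29558372 180.84413307] [array([296.11749093, 180.8623174 ]), array([336.47654305, 180.83037968])]
delta tool to TCP target [  0.60118753  -1.4788641  165.28350859]
```

View pics/w1.png

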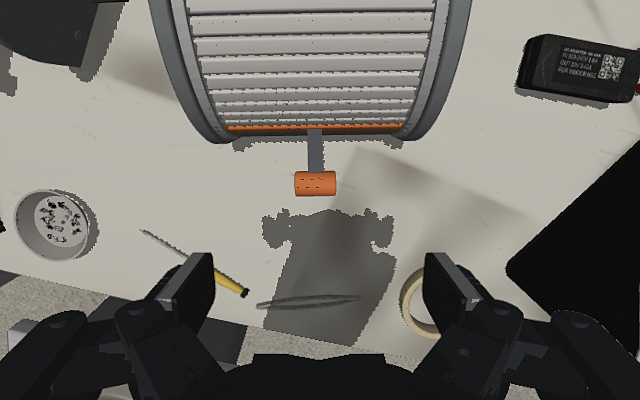

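The wrist image shows the orange grip at (315, 183), with ends at 295 and 336. That is within about 2 px of the prediction, and the grip is square to the jaws. Descending now.

Request:
move_arm(rows="0 0 10 0 -1;0 -1 28 0 -1;0 -1 48 0 -1;0 -1 68 0 -1;0 -1 88 0 -1;0 -1 106 0 -1;-1 -1 122 0 -1;-1 -1 136 0 -1;-1 -1 148 0 -1;-1 -1 157 0 -1;-1 -1 163 0 -1;-1 -1 165 0 -1;-1 -1 165 0 -1;-1 -1 165 0 -1")

```text
clock: 3.65
eef_pos: [0.4524, -0.1818, 0.0747]
tool_rot: [0.0, 0.993, 0.119, 0.0]
contact_force: [0.0, 0.2, -0.2]
opening: 1.003
```

Run:
```python
from station import *
import cv2
cv2.imwrite('pics/w2.png',read_camera('wrist')[:,:,::-1]);print(observe()['contact_force'])
```

```text
[-0.61369699 -0.13279254 -0.42132095]
```

View pics/w2.png

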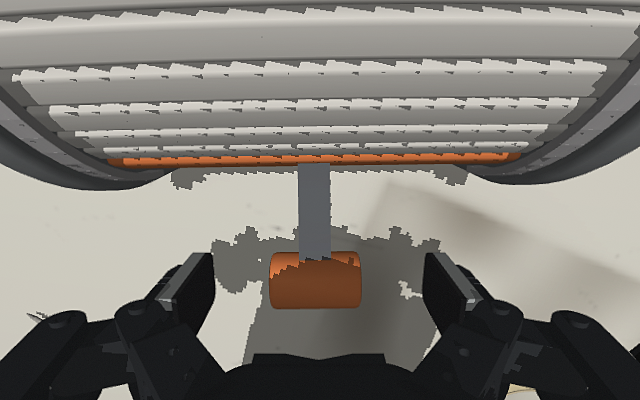

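The orange grip (270–362, 252–308) sits between the pads (213 and 425). Closing.

Request:
move_arm(rows="0 0 0 0 1;0 0 0 0 1;0 0 0 0 1;0 0 0 0 1;0 0 0 0 1;0 0 0 0 1;0 0 0 0 1;0 0 0 0 1", newtons=35)

```text
clock: 4.5
eef_pos: [0.4519, -0.1807, 0.0747]
tool_rot: [-0.001, 0.993, 0.12, -0.0]
contact_force: [-4.9, 8.0, 13.6]
opening: 0.391
```

Run:
```python
from station import *
import cv2,numpy as np
cv2.imwrite('pics/w3.png',read_camera('wrist')[:,:,::-1]);print(observe()['contact_force'])
# arc relative shut, tool x fwd, z down (mm)
for d in range(0,84,4):
    a=np.radians(15+d); print(d,round(158*(np.cos(np.radians(15))-np.cos(a))),round(-158*(np.sin(a)-np.sin(np.radians(15)))),end=' ; ')
```

```text
[-4.66619425  8.28732939 14.35633909]
0 0 0 ; 4 3 -11 ; 8 7 -21 ; 12 12 -31 ; 16 17 -40 ; 20 23 -50 ; 24 30 -59 ; 28 37 -67 ; 32 45 -75 ; 36 53 -82 ; 40 62 -89 ; 44 71 -95 ; 48 81 -100 ; 52 91 -105 ; 56 101 -108 ; 60 112 -112 ; 64 122 -114 ; 68 133 -116 ; 72 144 -117 ; 76 155 -117 ; 80 166 -117 ;
```

View pics/w3.png

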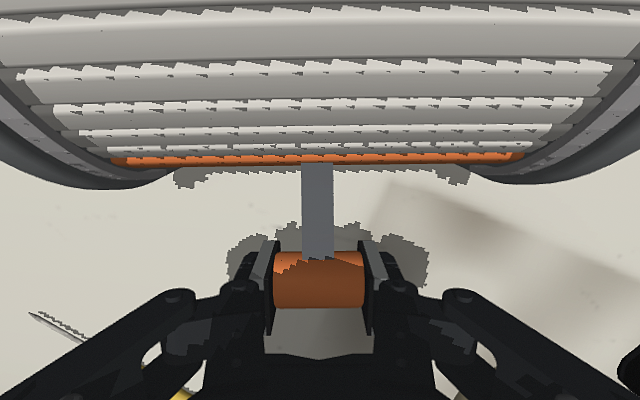

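Grip held (opening 0.391 ≈ 33 mm). Raising along the arc, first half.

Request:
move_arm(rows="0 -1 -3 0 1;2 -1 -6 0 1;3 -1 -11 0 1;5 -1 -16 0 1;7 -1 -21 0 1;9 -1 -26 0 1;12 -1 -31 0 1;14 -1 -35 0 1;17 -1 -40 0 1;20 -1 -45 0 1;23 -1 -50 0 1;26 -1 -54 0 1;30 -1 -59 0 1;33 -1 -63 0 1;37 -1 -67 0 1;41 -1 -71 0 1;45 -1 -75 0 1;45 -1 -75 0 1")

```text
clock: 6.35
eef_pos: [0.496, -0.1693, 0.1499]
tool_rot: [-0.0, 0.993, 0.12, -0.0]
contact_force: [-2.3, 6.7, -1.1]
opening: 0.392
```

Run:
```python
from station import *
import cv2
s=observe();print(s['contact_force'],s['ft_torque'],s['opening'])
cv2.imwrite('pics/w4.png',read_camera('wrist')[:,:,::-1])
cv2.imwrite('pics/s4.png',read_camera('side')[:,:,::-1])
```

```text
[-2.33471443  6.74123613 -1.14846253] [1.41384969 0.81151592 0.29133067] 0.3919092227318932
```

View pics/w4.png

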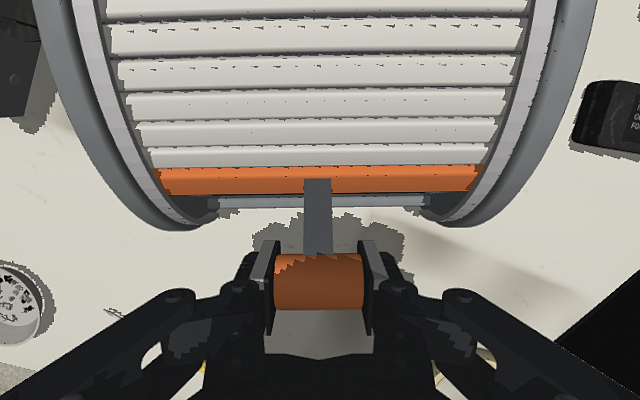

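View pics/s4.png

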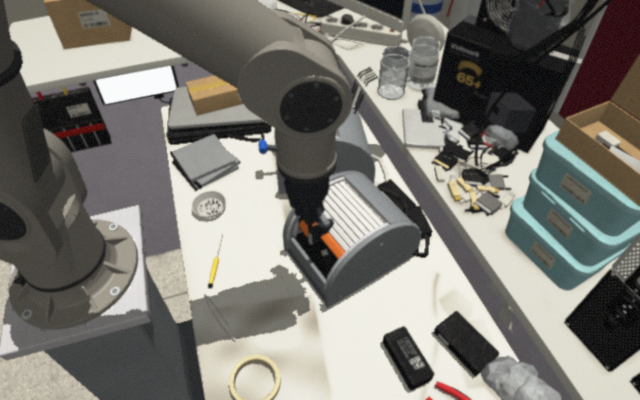

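The shutter has followed to about 32°: the side view shows the orange rail raised and the grip still held, forces under 8 N. Continuing to the stop.

Request:
move_arm(rows="4 -1 -4 0 1;8 -1 -7 0 1;17 -1 -14 0 1;26 -1 -20 0 1;36 -1 -25 0 1;46 -1 -30 0 1;56 -1 -33 0 1;67 -1 -37 0 1;77 -1 -39 0 1;88 -1 -41 0 1;99 -1 -42 0 1;105 -1 -42 0 1;110 -1 -42 0 1;114 -1 -42 0 1;118 -1 -42 0 1;121 -1 -42 0 1;121 -1 -42 0 1;121 -1 -42 0 1")

```text
clock: 8.25
eef_pos: [0.6136, -0.1388, 0.1916]
tool_rot: [-0.001, 0.993, 0.12, 0.0]
contact_force: [-2.5, 9.3, -2.2]
opening: 0.393
```

Run:
```python
from station import *
import cv2
s=observe();print(s['contact_force'],s['ft_torque'],s['opening'])
cv2.imwrite('pics/w5.png',read_camera('wrist')[:,:,::-1])
cv2.imwrite('pics/s5.png',read_camera('side')[:,:,::-1])
```

```text
[-2.5329201   9.31197068 -2.16942211] [1.42093906 0.68944933 0.16851803] 0.392647845474405
```

View pics/w5.png

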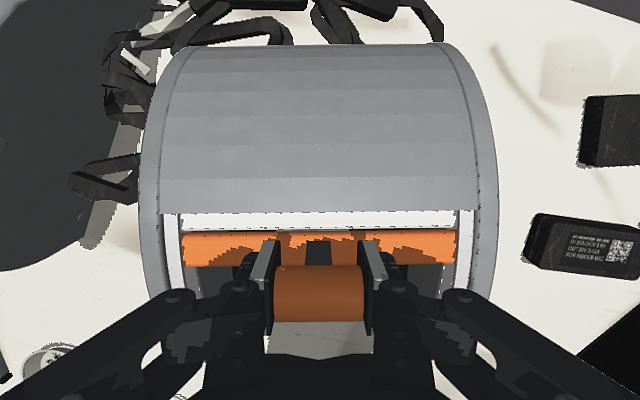

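View pics/s5.png

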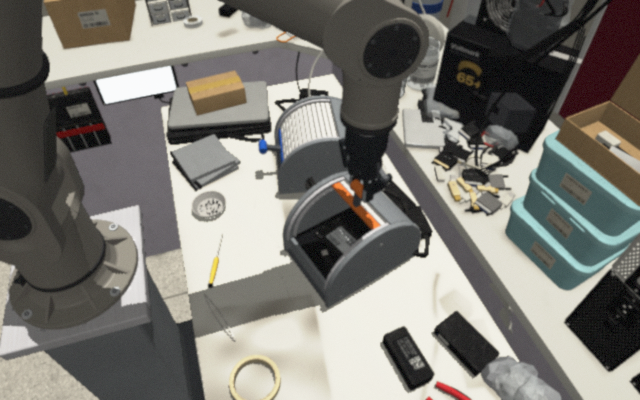

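The shutter is close to the open stop: the TCP is within about 3 mm of the predicted position. I'll nudge 4 mm to feel the stop, then open and wait for the fingers to part.

Request:
move_arm(rows="2 0 0 0 1;4 0 0 0 1;4 0 0 0 1;4 0 0 0 1")

```text
clock: 8.75
eef_pos: [0.6173, -0.1378, 0.1914]
tool_rot: [-0.001, 0.993, 0.12, -0.0]
contact_force: [-2.4, 7.7, -2.9]
opening: 0.392
```

Request:
move_arm(rows="-2 0 0 0 -1;-2 0 0 0 -1;-2 0 0 0 -1;-2 0 0 0 -1;-2 0 0 0 -1;-2 0 0 0 -1;-2 0 0 0 -1;-2 0 0 0 -1")

```text
clock: 9.55
eef_pos: [0.6148, -0.1399, 0.1913]
tool_rot: [-0.0, 0.993, 0.119, 0.0]
contact_force: [0.5, 0.6, 0.8]
opening: 1.002
```

Run:
```python
from station import *
import cv2
s=observe();print(s['contact_force'],s['opening'],s['eef_pos'])
cv2.imwrite('pics/w6.png',read_camera('wrist')[:,:,::-1])
```

```text
[0.48257482 0.64804543 0.75666672] 1.0024467945997715 [ 0.61483045 -0.13991678  0.1913424 ]
```

View pics/w6.png

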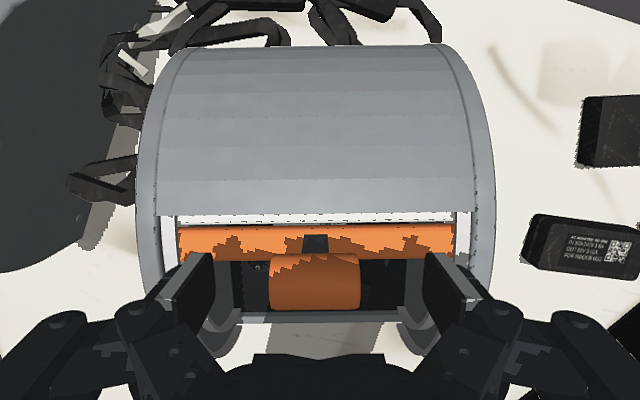

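The fingers are open and clear of the grip (270–361), and the shutter stayed up. Retreating straight up.

Request:
move_arm(rows="0 0 -5 0 -1;0 0 -15 0 -1;0 0 -30 0 -1;0 0 -50 0 -1;0 0 -70 0 -1;0 0 -90 0 -1;0 0 -108 0 -1;0 0 -122 0 -1;0 0 -132 0 -1;0 0 -138 0 -1;0 0 -140 0 -1;0 0 -140 0 -1;0 0 -140 0 -1;0 0 -140 0 -1;0 0 -140 0 -1;0 0 -140 0 -1;0 0 -140 0 -1;0 0 -140 0 -1;0 0 -140 0 -1;0 0 -140 0 -1")

```text
clock: 11.6
eef_pos: [0.6148, -0.1399, 0.3313]
tool_rot: [-0.0, 0.993, 0.12, 0.0]
contact_force: [-0.4, 0.0, 0.8]
opening: 0.998
```

Run:
```python
from h import *
from station import *
import cv2
ci=camera_info('wrist');im=read_camera('wrist')
B=np.array([.6018,-.1453,0]);rz=R.from_euler('z',.24)
for d in (70,75,80):
    a=np.radians(15+d);P=B+rz.apply([-.158*np.cos(a),0,.045+.158*np.sin(a)])
    print(d,proj(ci,P),proj(camera_info('side'),P))
cv2.imwrite('pics/w7.png',im[:,:,::-1]);cv2.imwrite('pics/s7.png',read_camera('side')[:,:,::-1]);cv2.imwrite('pics/t7.png',read_camera('top')[:,:,::-1]);print(observe()['contact_force'],observe()['clock'])
```

```text
70 [320.80195825 222.34064448] [350.92326234 193.38349073]
75 [320.81759226 206.04744635] [356.80273589 190.32911434]
80 [320.82345121 188.85199135] [362.5710253  187.73471457]
[-0.36509298  0.25963449  0.75499342] 11.75
```

View pics/w7.png

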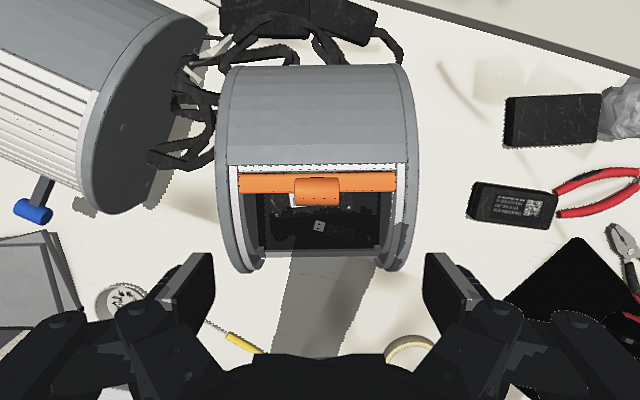

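View pics/s7.png

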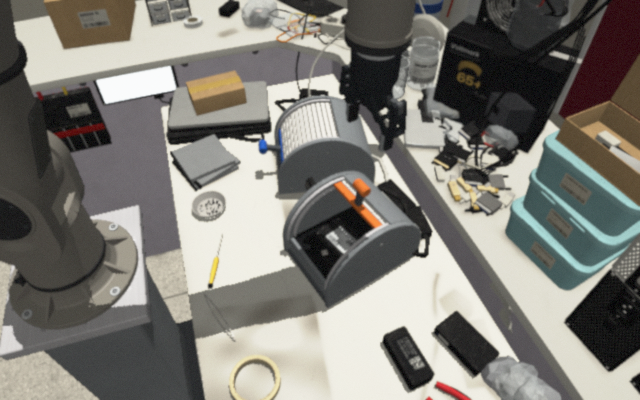

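View pics/t7.png

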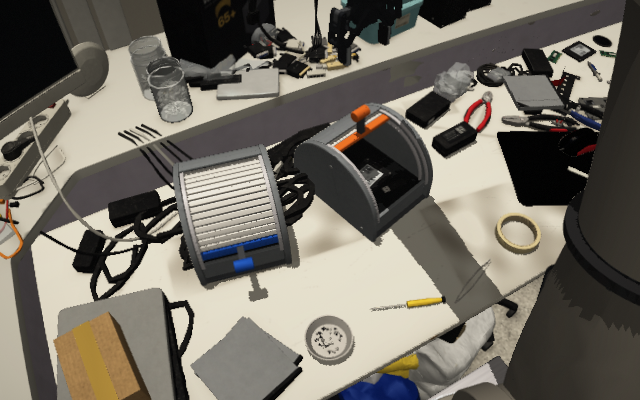

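The wrist view shows the grip at (317, 191) and the side view at (362, 188). Both match the 80° stop prediction of (321, 189) and (362.6, 187.7). The blue box is still shut. One last check that the shutter stays put.

Request:
move_arm(rows="0 0 0 0 -1;0 0 0 0 -1;0 0 0 0 -1;0 0 0 0 -1;0 0 0 0 -1;0 0 0 0 -1;0 0 0 0 -1;0 0 0 0 -1;0 0 0 0 -1;0 0 0 0 -1;0 0 0 0 -1;0 0 0 0 -1;0 0 0 0 -1;0 0 0 0 -1;0 0 0 0 -1;0 0 0 0 -1;0 0 0 0 -1;0 0 0 0 -1;0 0 0 0 -1;0 0 0 0 -1")

```text
clock: 13.75
eef_pos: [0.6148, -0.1399, 0.3313]
tool_rot: [-0.0, 0.993, 0.119, -0.0]
contact_force: [0.4, 0.0, 0.4]
opening: 1.002
```

Run:
```python
from station import *
import cv2,numpy as np
def cen(im):
    h=cv2.cvtColor(im,cv2.COLOR_BGR2HSV);m=(h[...,0]>5)&(h[...,0]<16)&(h[...,1]>180)&(h[...,2]>100);m[:120]=0;m[250:]=0;m[:,:220]=0;m[:,420:]=0
    y,x=np.nonzero(m);return x.mean(),y.mean(),y.min(),y.max(),len(x)
im=read_camera('wrist')[:,:,::-1].copy();cv2.imwrite('pics/w8.png',im)
print(cen(cv2.imread('pics/w7.png')),cen(im))
```

```text
(np.float64(316.5670103092784), np.float64(181.79896907216494), np.int64(172), np.int64(205), 194) (np.float64(316.44), np.float64(181.65), np.int64(172), np.int64(205), 200)
```

The shutter did not move over 2 s, so it is resting at its stop. Handing in.

```bash
python3 -c "
from station import *
print(hand_in())"
```

```text
the job is handed in; nothing more can be done
None
```

I pinched the orange grip by its flat ends, raised the shutter along its arc to the open stop, let go and backed straight up 140 mm. I handed in just after 13.8 s.

- **Shutter open:** the grip sits within 1 px of the fully open prediction in the side view, and about 4 px off in the wrist view. It did not move over 2 s untouched. A 4 mm nudge at the end gave no clear force rise, so the stop itself was judged from the images and from it staying put.
- **Blue box:** it still looks shut in the top and side views; I did not measure it, and the arm never went near it.
- **Forces:** the readings at the end of each move were all under about 17 N. The contact force is near zero with the gripper clear, and nothing fell.

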